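Bring the chip carriage to its stop and clamp it

TASK

Slide the chip carriage along its rail until it touches the stop pin in front of the blue-backed imaging head, and lock it there by swinging its clamp lever clockwise (seen from above) to its tight end. Leave the other things on the bench where they are.

Things in the scene. Friction and masses are not known exactly. Their poses are not given: they have to be found in the camera images.
- rail_base: Fixed imaging rail. Black base plate 100 x 500 x 12 mm, origin at the centre of its underside on the bench; y runs along the rail to the stop, z up, its -x side faces the robot. Aluminium rail 50 mm wide, top 32 mm up, y = -245 to 75 mm. Stop block 70 x 20 mm, y = 75 to 95 mm, top 62 mm up. Imaging head lying along y = 92 to 308 mm (blue ribbed housing 84 mm thick), top 150 mm up.
- stop_face (a point): Tip of the steel stop pin (14 mm thick, on the stop block, pointing to -y), where the carriage's front face comes to rest: (0, 60, 50) mm in rail_base. Axes as rail_base.
- carriage (a joint): Travel of the carriage along the rail's +y in m: 0 at the far end from the stop, 0.165 when it touches the stop (a hard end). Sliding friction 2 to 3 N while the clamp is loose. With the clamp tight, a brake pad holds it against 25 N or more.
- carriage_push (a point): Centre of the carriage's rear (-y) face, the face to push; 50 mm above the bench. Axes as rail_base (+y to the stop). Carriage: black block 76 mm across the rail, 70 mm along it, 34 to 66 mm above the bench. It carries an upright glass chip in an aluminium frame, 56 mm wide, 51 to 59 mm ahead of this face, up to 126 mm above the bench.
- clamp (a joint): Angle of the clamp lever in rad, growing clockwise from above. 0: fully loose, lever points to the rail's -x turned 0.75 rad towards -y. 1.4: fully tight, a hard end, points to -x turned 0.65 rad towards +y. Stays where left. About 2 N at the ball turns it up to 0.8, then stiffer as a brake pad bites, about 4 N near the end. Turned back, it frees the carriage.
- clamp_ball (a point): Centre of the black ball, 24 mm in diameter, at the end of the clamp lever; 100 mm above the bench, 80 mm from the pivot. A steel arm 10 mm thick slopes down from it to the hub. Tightening moves the ball towards the stop. The ball travels with the carriage.
- clamp_pivot (a point): Point on the lever's vertical turning axis at ball height, 100 mm above the bench; 24 mm to -x and 27 mm to +y of carriage_push in the rail's axes. The hub is a steel cylinder 24 mm in diameter on the carriage, top 84 mm above the bench. Travels with the carriage.
- vial: Bystander: small clear jar with black cap, 28 mm in diameter, 62 mm tall, standing loose on the robot side of the rail. Origin under its centre.
- cap: Bystander: blue plastic screw cap, 28 mm in diameter, 15 mm high, loose on the robot side of the rail. Origin under its centre.
- rack: Bystander: blue open tube rack, 90 x 170 x 50 mm, holding three black-capped tubes up to 81 mm high, loose behind the rail. Origin under its centre.
- dish: Bystander: clear dish 60 mm in diameter, 14 mm high, loose behind the rail. Origin under its centre.
- tipbox: Bystander: white open box, 100 x 130 x 60 mm, loose to the right of the rail. Origin under its centre.
- driver: Bystander: black-handled screwdriver 160 mm long, lying loose to the left. Origin under its middle.

How it is judged:
By the outcome, as a careful person would: the job done as asked, in the order asked, and still so for the second after the job is handed in, with the robot touching nothing.
It also fails if it takes over 48 s, if anything falls off the work surface, if the arm or the gripper's body presses on something with over 40 N, if the wrist force passes 120 N, or if a joint passes its speed limit or range.

ROBOT

A 6-joint arm with a two-finger parallel gripper is mounted at the origin on the work surface. World frame = base frame: x ahead of the robot, y to its left, z up, the work surface at z = 0. Lengths are in m, angles in degrees, forces in N, time in s.
With the tool pointing down it reaches from about 0.3 to 0.75 m from the base axis. Payload 8.5 kg.
Tool frame: the origin (TCP) lies midway between the tips of the shut fingers; the grasp point (between the pads) lies 19 mm behind it; z points along the fingers, y is the line along which they close (so a half turn about z gives the same grasp; the last joint's range is limited). The gripper opens to 85 mm and grips with 20 to 120 N. Pads are 22 mm wide; open, the fingers measure 114 mm over their backs; the gripper's body (76 mm by 85 mm) begins 54 mm behind the grasp point. The pads swing forward as they close: fully open they stand 13 mm farther back than shut.
Start: joints at [-84.414, 21.807, 74.336, -0, 83.858, -12.336], TCP at [0.169, -0.523, 0.231] pointing down, gripper open.
Joint ranges: [-178.18, 178.18], [-50.72, 133.34], [12.68, 142.11], [-81.47, 261.47], [9.98, 163.14], [-165.26, 165.26]. Speed limits (degrees/s): [136.94, 136.94, 180, 180, 180, 180].

INTERFACE

Orientations are given as a 3x3 rotation matrix whose columns are the frame's x, y, z axes.
In Python, from rig import env gives the robot as it stands. The module is installed in compiled form; this text tells all that it offers.
- The arm moves only by the tool jog_arm, never from a script. Its argument "targets" is a list of rows, each a list of 6 numbers: the shift along the tool's x, y, z in cm, then the turn, a rotation vector about the tool's x, y, z in degrees. A call has 1 to 8 rows; each row is the pose to reach, as a shift and turn from the pose commanded when the call began, along the tool's axes at that moment; what a row does not reach only later rows make up. A row lasts 1/12 s, in which the tool goes at most 41.7 mm and 7.16 degrees, less where a joint would pass 70% of its speed; a pose out of reach is approached as far as the arm can. A call with a gripper value outside its range is refused whole. "hand" is the opening, from 0 (shut) to 1 (fully open), set as the call begins (left out, the last holds). The fingers move at their own pace and stop on an object; "newtons" is the grip in N (left out, the last holds). Time passes only in rows, so rows that repeat a pose let the fingers close. It gives the time, the measured TCP pose, the force, the opening and the grip force at its end, in the units of the state.
- env.observe(): the state, without advancing time (a new reading comes with each control period).
- env.get_image(name): name is "scene" or "top"; returns a dict with "frame" (480x640x3 uint8, red, green, blue), "depth" (480x640 float32, m along the optical axis (not along the pixel's ray), 0 where there is no reading), "fovy" (degrees; the focal length in pixels is half the picture's height over the tangent of half this angle, whatever the lens; pixels are square), "cx", "cy" (the principal point, pixels), "cam_to_world" (4x4, takes a point from camera to world coordinates). Camera axes: x right, y down, z forward; pixel columns grow to the right and rows downward; lengths in m; the calibration is good to about 2 mm. A picture is of the moment at which its call begins.
- env.close_job(): hands the job in; it is judged then, once.
Trained networks look in the newest picture that a camera, given by its name, has taken for a name from the list of things; names that differ only in an ending like _2 or _b are one class to them, and where a whole thing is asked for, a point or a joint stands for the part that bears it (a point fixed in the world has none). Each returns a list of dicts, best first, with "score" (0 to 1); they miss things now and then, are a little off and sometimes report something else, mostly with a low value. They report only what shows in the picture. A call takes as long as a camera call.
- env.regions_of(camera, target): "pixels" (480x640 bool, what is visible of it) and "point" ([row, column] in pixels, amid what is visible of it).
The state is a dict: "time_s": time; "q": joint angles; "qvel": joint speeds; "joint_efforts": joint torques, N m; "position": TCP position; "tool_rot": TCP orientation; "ft_force": force on the tool from outside, world axes, zero at the start; "wrist_torque": the same for the moment, N m; "grip_width": finger opening in m; "gripper_force": force on a finger pad.
Only numpy, scipy, OpenCV 4.12 (cv2) and the standard library are available. Lean on these libraries where they do the work, as an engineer would, in place of code of your own. Each camera call takes 0.05 s, during which the arm holds its last target. There are 200 camera calls.

## Working session

There is one attempt and no reset: what is moved stays moved. The work goes in short steps, Python scripts to look and compute and a tool call to move; the robot and the scene stay as the last step left them, time stands still between calls to the robot, and variables do not carry over. Pictures are saved under pics/ and viewed, at most 10 in all, crops included, and the job is handed in when it is done.

Besides the shell and the picture viewer there is one more tool, called as a command line: name --pt "numbers of a row" for each row, then --argument value for the rest. jog_arm: Moves the arm, as the interface text tells. Its arguments: {"type":"object","properties":{"targets":{"type":"array","items":{"type":"array","items":{"type":"number"}}},"hand":{"type":"number"},"newtons":{"type":"number"}},"required":["targets"]}

```bash
mkdir -p pics; cat > h.py <<'E'
import numpy as np, cv2
from rig import env
def cam(name):
    im=env.get_image(name); f=240/np.tan(np.radians(im["fovy"])/2)
    return im,f
def pts(im,f,mask):
    r,c=np.nonzero(mask&(im["depth"]>0)); d=im["depth"][r,c]
    P=np.stack([(c-im["cx"])/f*d,(r-im["cy"])/f*d,d,np.ones_like(d)])
    return (im["cam_to_world"]@P)[:3].T
E
python3 - <<'E'
from h import *
s=env.observe(); print(s["time_s"],s["position"],s["tool_rot"],s["grip_width"])
for n in("scene","top"):
    im,f=cam(n); cv2.imwrite(f"pics/{n}0.png",im["frame"][:,:,::-1])
    print(n,f,im["cx"],im["cy"],np.round(im["cam_to_world"],3).tolist())
    for t in["rail_base","carriage","clamp","clamp_ball","vial","cap","rack","dish","tipbox","driver"]:
        for r in env.regions_of(n,t)[:2]:
            p=pts(im,f,r["pixels"])
            if len(p): print(t,round(r["score"],2),np.round(r["point"]),len(p),np.round(np.median(p,0),3),np.round(np.percentile(p,2,axis=0),3),np.round(np.percentile(p,98,axis=0),3))
E
```

```text
0.0 [ 0.16921496 -0.52299983  0.23069415] [[ 9.51476800e-01  3.07720453e-01 -1.48494639e-04]
 [ 3.07720322e-01 -9.51475668e-01  1.50192704e-03]
 [ 3.20884632e-04 -1.47474355e-03 -9.99998861e-01]] 0.08535286423016925
scene 438.5455996371426 318.50655551927935 240.72561878165413 [[-0.839, 0.414, -0.352, 0.9], [0.543, 0.658, -0.522, 0.52], [0.016, -0.629, -0.777, 0.864], [0.0, 0.0, 0.0, 1.0]]
rail_base 0.89 [320. 348.] 10526 [0.603 0.199 0.067] [ 0.466 -0.137  0.009] [0.67  0.381 0.149]
rail_base 0.65 [356. 419.] 137 [0.506 0.32  0.015] [0.493 0.308 0.004] [0.516 0.331 0.018]
carriage 0.56 [238. 323.] 1174 [ 0.534 -0.017  0.071] [ 0.421 -0.071  0.031] [0.568 0.006 0.124]
clamp 0.77 [209. 350.] 171 [ 0.44  -0.038  0.097] [ 0.415 -0.048  0.078] [ 0.497 -0.026  0.113]
clamp_ball 0.71 [211. 344.] 214 [ 0.441 -0.039  0.094] [ 0.379 -0.116  0.   ] [ 0.497 -0.026  0.113]
vial 0.58 [316. 423.] 313 [0.449 0.265 0.045] [0.418 0.24  0.   ] [0.456 0.275 0.065]
cap 0.74 [356. 418.] 163 [0.506 0.319 0.015] [ 0.492  0.304 -0.001] [0.516 0.331 0.018]
rack 0.64 [282. 274.] 3090 [0.682 0.011 0.038] [ 0.6
[... 1194 characters left out ...]
[0.502 0.316 0.013] [0.49  0.304 0.005] [0.515 0.329 0.018]
vial 0.72 [277. 215.] 174 [0.442 0.258 0.058] [ 0.429  0.247 -0.003] [0.461 0.282 0.065]
rack 0.9 [188. 320.] 2638 [0.678 0.005 0.028] [ 0.618 -0.077 -0.   ] [0.733 0.087 0.082]
rack 0.66 [248. 336.] 1116 [ 0.516 -0.038  0.066] [ 0.419 -0.072  0.043] [ 0.563 -0.     0.123]
dish 0.72 [214. 373.] 381 [ 0.623 -0.139  0.007] [ 0.596 -0.164 -0.001] [ 0.646 -0.113  0.015]
dish 0.27 [349. 147.] 363 [0.269 0.405 0.022] [0.252 0.367 0.011] [0.288 0.506 0.028]
tipbox 0.65 [263. 498.] 2630 [ 0.493 -0.44   0.006] [ 0.433 -0.499 -0.002] [ 0.545 -0.361  0.061]
driver 0.78 [350. 146.] 431 [0.271 0.409 0.021] [0.252 0.367 0.009] [0.29  0.512 0.028]
```

View pics/scene0.png

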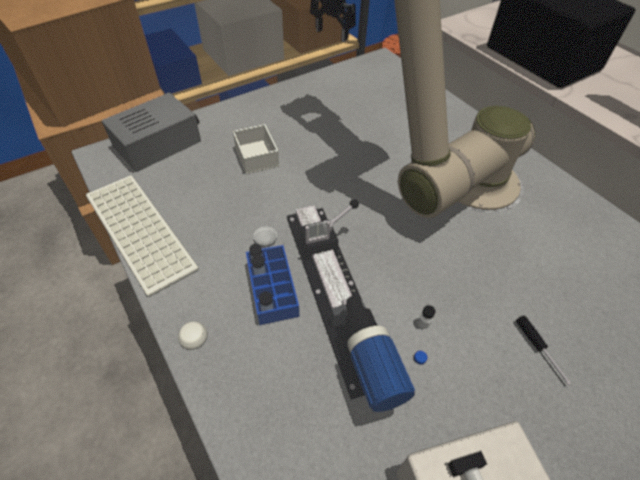

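View pics/top0.png

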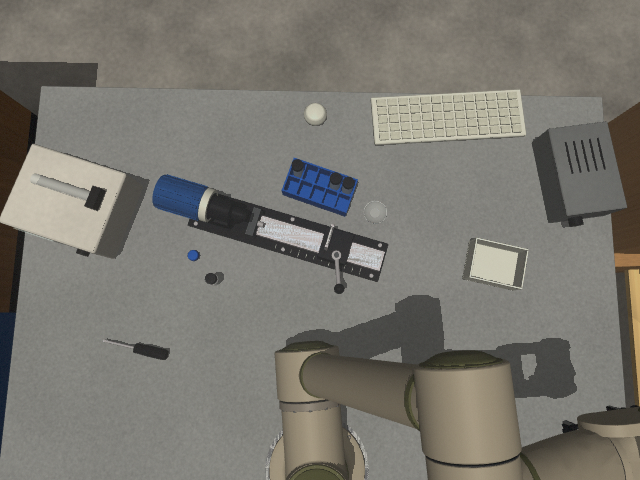

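```bash
python3 - <<'E'
from h import *
A=[]
for n in("scene","top"):
    im,f=cam(n)
    P=pts(im,f,np.ones((480,640),bool))
    # rail top: z 28..36 band; base plate 8..16
    x,y,z=P.T
    m=(abs(z-.032)<.004)&(x>.42)&(x<.68)&(y>-.16)&(y<.2)
    Q=P[m][:,:2]; r=cv2.minAreaRect(Q.astype(np.float32)); 
    v=cv2.fitLine(Q.astype(np.float32),cv2.DIST_HUBER,0,.01,.01).ravel(); print(n,'rail',len(Q),r,v,np.degrees(np.arctan2(v[1],v[0])))
    m=(z>.10)&(z<.16)&(x>.45)&(x<.7)&(y>.1)&(y<.4); r=cv2.minAreaRect(P[m][:,:2].astype(np.float32)); print('head',m.sum(),r)
    m=(abs(z-.062)<.003)&(x>.42)&(x<.68)&(y>.05)&(y<.25); 
    if m.sum()>20: print('stop',m.sum(),cv2.minAreaRect(P[m][:,:2].astype(np.float32)))
    m=(abs(z-.066)<.003)&(x>.45)&(x<.6)&(y>-.09)&(y<.03); 
    print('carr',m.sum(),cv2.minAreaRect(P[m][:,:2].astype(np.float32)))
    m=(z>.088)&(x>.40)&(x<.46)&(y>-.09)&(y<.03); print('ball',m.sum(),P[m].min(0),P[m].max(0),np.median(P[m],0))
    m=(z>.078)&(z<.087)&(x>.47)&(x<.53)&(y>-.09)&(y<.03); print('hub',m.sum(),P[m].min(0),P[m].max(0),np.median(P[m],0))
    m=(z>.105)&(x>.47)&(x<.6)&(y>-.09)&(y<.05); print('chip',m.sum(),P[m].min(0),P[m].max(0),np.median(P[m],0))
E
```

```text
scene rail 1705 ((0.5881839394569397, -0.005957156419754028), (0.345328688621521, 0.17764708399772644), 72.16541290283203) [0.28079516 0.9597677  0.5496513  0.04159852] 73.69233
head 4364 ((0.6131932735443115, 0.2764589488506317), (0.21633605659008026, 0.08307165652513504), 74.33757019042969)
stop 150 ((0.5329757332801819, 0.1945965439081192), (0.09402570128440857, 0.190360888838768), 85.05193328857422)
carr 284 ((0.5249690413475037, -0.03520422428846359), (0.07129797339439392, 0.07617565244436264), 73.92070770263672)
ball 128 [ 0.40976289 -0.05236366  0.08974243] [ 0.45989824 -0.03195376  0.11374451] [ 0.4286781  -0.03954545  0.10190084]
hub 65 [ 0.47060692 -0.04941261  0.07803553] [ 0.52943543 -0.00798199  0.08691649] [ 0.49342749 -0.03209588  0.08337913]
chip 168 [ 0.5113583  -0.02934919  0.10520759] [ 0.56821874 -0.00771497  0.12808193] [ 0.54079413 -0.01866514  0.11747968]
top rail 1904 ((0.5935782194137573, -0.011871546506881714), (0.32692432403564453, 0.1934472620487213), 73.98614501953125) [ 0.29556122  0.9553238   0.53150946 -0.00719259] 72.8088
head 2774 ((0.6134629845619202, 0.2749902606010437), (0.2171308398246765, 0.08293410390615463), 74.44493865966797)
stop 211 ((0.5432501435279846, 0.22259598970413208), (0.08464989066123962, 0.199485182762146), 52.98866271972656)
carr 564 ((0.525562047958374, -0.03661126270890236), (0.0694647803902626, 0.07606935501098633), 74.59309387207031)
ball 136 [ 0.40989551 -0.05416647  0.08891172] [ 0.45926461 -0.03329722  0.11682424] [ 0.42592363 -0.04266379  0.10400054]
hub 83 [ 0.47117035 -0.04739551  0.0787012 ] [ 0.52637817 -0.01404265  0.0869382 ] [ 0.49727766 -0.03791902  0.0834593 ]
chip 50 [ 0.51316234 -0.02906384  0.10590951] [ 0.56750837 -0.00903135  0.12902275] [ 0.53750598 -0.01993027  0.1219746 ]
```

The pictures show the carriage near the right, far end of the rail. In the top view its ball is at about (339, 288) and its hub at (337, 255). The blue head is at (180, 196), with the stop at about (252, 222). The vial (214, 278) and cap (193, 255) are well off the ball's path. The rail's +y points 74.3° from world x. The carriage still has about 149 mm to travel, and the clamp is at about 0.4 rad.

First I move above the rail behind the carriage, fingers shut.

jog_arm --pt "44.5 -28.7 8 0 0 -56.4" --pt "44.5 -28.7 8 0 0 -56.4" --pt "44.5 -28.7 8 0 0 -56.4" --pt "44.5 -28.7 8 0 0 -56.4" --pt "44.5 -28.7 8 0 0 -56.4" --pt "44.5 -28.7 8 0 0 -56.4" --pt "44.5 -28.7 8 0 0 -56.4" --pt "44.5 -28.7 8 0 0 -56.4" --hand 0 --newtons 40

```text
time_s: 1.87
position: [0.3787, -0.2664, 0.1815]
tool_rot: [[0.264, 0.964, 0.0], [0.964, -0.264, -0.0], [-0.0, 0.001, -1.0]]
ft_force: [-0.3, -0.9, 0.4]
grip_width: -0.0002
gripper_force: 0.0
```

```bash
cat >> h.py <<'E'
U=np.array([.2706,.9627,0]); X=np.array([.9627,-.2706,0]); STOP=np.array([.5754,.1409,.05])
def go(rx,ry,z):
    """tool shift (cm) and turn to stop-relative rail coords (m), tool x along U, z down"""
    from scipy.spatial.transform import Rotation as R
    s=env.observe(); T=np.array(s["tool_rot"]); p=np.array(s["position"])
    t=STOP+rx*X+ry*U; t[2]=z
    W=np.stack([U,X,[0,0,-1.]],1)
    e=p-STOP
    print("t",round(s["time_s"],2),"rail x,y,z mm",np.round([e@X*1e3,e@U*1e3,p[2]*1e3],1),"F rail",np.round([s["ft_force"]@X,s["ft_force"]@U,s["ft_force"][2]],1),
      "shift cm",np.round(T.T@(t-p)*100,2),"turn",np.round(R.from_matrix(T.T@W).as_rotvec(degrees=True),1))
E
python3 -c "
from h import *
go(0,-.149-.07-.045,.15)"
```

```text
t 1.87 rail x,y,z mm [ -79.1 -445.3  181.5] F rail [-0.  -0.9  0.4] shift cm [18.08  8.03  3.15] turn [0.  0.  0.4]
```

jog_arm --pt "18.1 8 3 0 0 0.4" --pt "18.1 8 3 0 0 0.4" --pt "18.1 8 3 0 0 0.4" --pt "18.1 8 3 0 0 0.4" --pt "18.1 8 3 0 0 0.4" --pt "18.1 8 3 0 0 0.4" --pt "18.1 8 3 0 0 0.4"

```text
time_s: 2.45
position: [0.5042, -0.1142, 0.1512]
tool_rot: [[0.274, 0.962, -0.001], [0.962, -0.274, 0.0], [-0.0, -0.001, -1.0]]
ft_force: [0.7, 0.0, -1.2]
grip_width: -0.0001
gripper_force: 0.0
```

```bash
python3 -c "
from h import *
go(0,-.149-.07-.045,.05)
im,f=cam('scene'); cv2.imwrite('pics/s1.png',cv2.resize(im['frame'][120:320,220:460,::-1],(720,600)))"
```

```text
t 2.45 rail x,y,z mm [   0.5 -264.8  151.2] F rail [ 0.6  0.2 -1.2] shift cm [ 0.08 -0.05 10.12] turn [-0.   0.  -0.2]
```

View pics/s1.png

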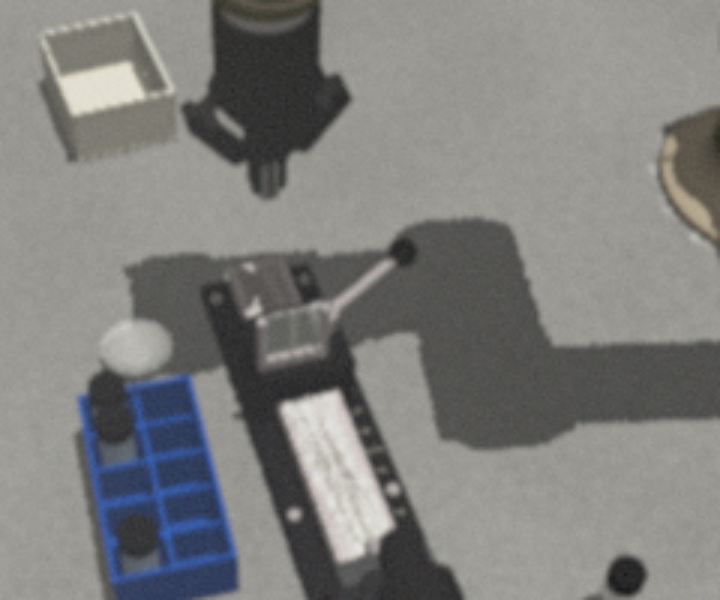

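The crop shows the shut gripper at (265, 180), above the rail and behind the carriage, with its knuckles spreading sideways. The lever ball is at (403, 250). I'll lower it offset away from the ball, then approach.

jog_arm --pt "0 1.2 3.5 0 0 -0.2" --pt "0 1.2 7 0 0 -0.2" --pt "0 1.2 9.6 0 0 -0.2" --pt "0 1.2 9.6 0 0 -0.2" --pt "1 1.2 9.6 0 0 -0.2" --pt "2 1.2 9.6 0 0 -0.2" --pt "2.5 1.2 9.6 0 0 -0.2" --pt "2.5 1.2 9.6 0 0 -0.2"

```text
time_s: 3.17
position: [0.5231, -0.0937, 0.0572]
tool_rot: [[0.272, 0.962, 0.003], [0.962, -0.272, -0.001], [-0.0, 0.003, -1.0]]
ft_force: [0.2, 0.1, -0.2]
grip_width: 0.0
gripper_force: 0.0
```

jog_arm --pt "0.3 0 0 0 0 0" --pt "0.6 0 0 0 0 0" --pt "0.9 0 0 0 0 0" --pt "1.2 0 0 0 0 0" --pt "1.5 0 0 0 0 0" --pt "1.8 0 0 0 0 0" --pt "2.1 0 0 0 0 0"

```text
time_s: 3.75
position: [0.5281, -0.0745, 0.0556]
tool_rot: [[0.274, 0.962, 0.0], [0.962, -0.274, -0.0], [-0.0, 0.0, -1.0]]
ft_force: [-0.9, -2.0, 1.8]
grip_width: 0.0
gripper_force: 1.1
```

```bash
python3 -c "
from h import *
go(.012,-.07-.011,.055)
im,f=cam('top'); cv2.imwrite('pics/t1.png',cv2.resize(im['frame'][160:320,220:420,::-1],(750,600)))"
```

```text
t 3.75 rail x,y,z mm [  12.7 -220.2   55.6] F rail [-0.3 -2.2  1.8] shift cm [13.92 -0.11  0.06] turn [ 0.   0.  -0.2]
```

View pics/t1.png

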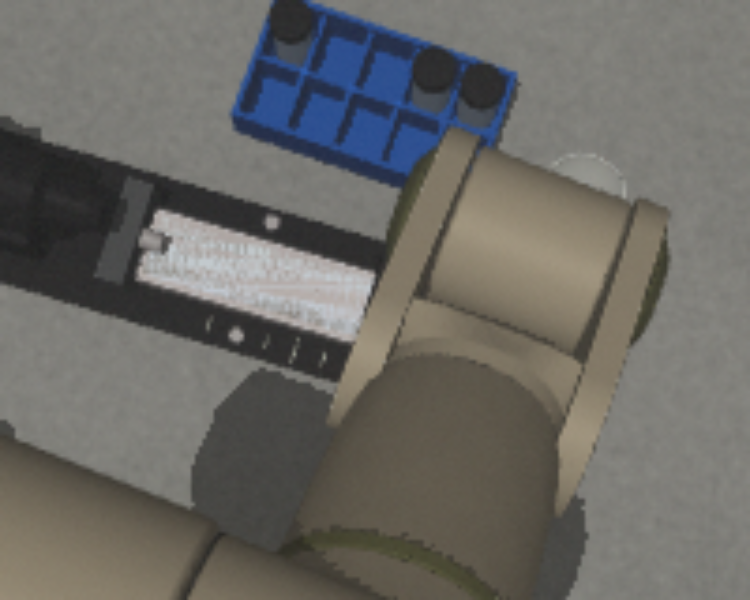

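The arm hides the carriage in this picture. The stop pin shows at (155, 240). The −2.2 N reading along the rail shows the finger is pushing the carriage, so I push on.

jog_arm --pt "0.4 0 0 0 0 0" --pt "1.0 0 0 0 0 0" --pt "1.7 0 0 0 0 0" --pt "2.4 0 0 0 0 0" --pt "3.1 0 0 0 0 0" --pt "3.8 0 0 0 0 0" --pt "4.5 0 0 0 0 0" --pt "5.2 0 0 0 0 0"

```text
time_s: 4.47
position: [0.5423, -0.0237, 0.0555]
tool_rot: [[0.273, 0.962, -0.0], [0.962, -0.273, 0.0], [0.0, -0.0, -1.0]]
ft_force: [-0.7, -2.5, 2.0]
grip_width: 0.0003
gripper_force: 1.3
```

jog_arm --pt "0.7 0 0 0 0 0" --pt "1.4 0 0 0 0 0" --pt "2.1 0 0 0 0 0" --pt "2.8 0 0 0 0 0" --pt "3.5 0 0 0 0 0" --pt "4.2 0 0 0 0 0" --pt "4.9 0 0 0 0 0" --pt "5.6 0 0 0 0 0"

```text
time_s: 5.13
position: [0.5575, 0.03, 0.0555]
tool_rot: [[0.274, 0.962, -0.0], [0.962, -0.274, 0.0], [-0.0, -0.0, -1.0]]
ft_force: [-2.4, -1.7, 1.8]
grip_width: 0.0002
gripper_force: 1.3
```

jog_arm --pt "0.5 0 0 0 0 0" --pt "0.9 0 0 0 0 0" --pt "1.2 0 0 0 0 0" --pt "1.5 0 0 0 0 0" --pt "1.7 0 0 0 0 0"

```text
time_s: 5.55
position: [0.5621, 0.046, 0.0554]
tool_rot: [[0.274, 0.962, -0.0], [0.962, -0.274, 0.0], [0.0, -0.0, -1.0]]
ft_force: [-2.1, -2.4, 0.5]
grip_width: -0.0
gripper_force: 1.1
```

```bash
python3 -c "
from h import *
go(.012,-.07-.011,.055)"
```

```text
t 5.55 rail x,y,z mm [ 12.9 -95.   55.4] F rail [-1.4 -2.9  0.5] shift cm [ 1.4  -0.09  0.04] turn [-0.  -0.  -0.2]
```

jog_arm --pt "0.2 0 0 0 0 0" --pt "0.4 0 0 0 0 0" --pt "0.6 0 0 0 0 0" --pt "0.75 0 0 0 0 0" --pt "0.9 0 0 0 0 0" --pt "1.0 0 0 0 0 0" --pt "1.1 0 0 0 0 0"

```text
time_s: 6.13
position: [0.5651, 0.0563, 0.0555]
tool_rot: [[0.274, 0.962, -0.0], [0.962, -0.274, 0.0], [-0.0, -0.0, -1.0]]
ft_force: [-3.1, -2.1, -0.5]
grip_width: 0.0
gripper_force: 1.0
```

jog_arm --pt "0.1 0 0 0 0 0" --pt "0.2 0 0 0 0 0" --pt "0.3 0 0 0 0 0"

```text
time_s: 6.38
position: [0.566, 0.0592, 0.0555]
tool_rot: [[0.274, 0.962, -0.0], [0.962, -0.274, -0.0], [-0.0, -0.0, -1.0]]
ft_force: [-0.6, -1.7, -2.4]
grip_width: -0.0003
gripper_force: 1.0
```

jog_arm --pt "0.1 0 0 0 0 0" --pt "0.2 0 0 0 0 0"

```text
time_s: 6.55
position: [0.5662, 0.0598, 0.0555]
tool_rot: [[0.273, 0.962, -0.001], [0.962, -0.273, -0.003], [-0.003, -0.0, -1.0]]
ft_force: [-5.3, -14.7, 2.2]
grip_width: 0.0002
gripper_force: 7.5
```

```bash
python3 -c "
from h import *
go(.012,-.07-.011,.055)"
```

```text
t 6.55 rail x,y,z mm [ 13.  -80.5  55.5] F rail [ -1.2 -15.6   2.2] shift cm [-0.05 -0.1   0.05] turn [-0.   0.2 -0.1]
```

Contact at the stop: −15.6 N at the expected position. I back off, rise and look at the ball.

jog_arm --pt "-0.5 0 0 0 0 0" --pt "-2 0 0 0 0 0" --pt "-4 0 0 0 0 0" --pt "-5 0 -3.5 0 0 0" --pt "-5 0 -7.5 0 0 0" --pt "-6 -3 -10 0 0 0" --pt "-6 -7 -10 0 0 0" --pt "-6 -7 -10 0 0 0"

```text
time_s: 7.22
position: [0.4767, 0.0245, 0.1559]
tool_rot: [[0.273, 0.962, -0.003], [0.962, -0.273, 0.002], [0.001, -0.004, -1.0]]
ft_force: [0.3, 1.0, 0.3]
grip_width: 0.0004
gripper_force: 0.0
```

```bash
python3 - <<'E'
from h import *
go(-.1,-.11,.088)
im,f=cam('scene'); cv2.imwrite('pics/s2.png',cv2.resize(im['frame'][140:320,240:480,::-1],(800,600)))
P=pts(im,f,np.ones((480,640),bool)); D=P-STOP
R=np.stack([D@X,D@U,P[:,2]],1)*1e3
m=(abs(R[:,2]-66)<3)&(abs(R[:,0])<45)&(R[:,1]>-110)&(R[:,1]<10); print('carr',m.sum(),R[m].min(0),R[m].max(0))
m=(R[:,2]>107)&(abs(R[:,0])<45)&(R[:,1]>-60)&(R[:,1]<10)&(R[:,2]<130); print('chip',m.sum(),np.median(R[m],0))
m=(R[:,2]>91)&(R[:,2]<116)&(R[:,0]<-75)&(R[:,0]>-125)&(R[:,1]>-95)&(R[:,1]<10); print('ball',m.sum(),R[m].min(0),R[m].max(0),np.median(R[m],0))
for r in env.regions_of('scene','clamp_ball')[:2]: print(r['score'],r['point'])
E
```

```text
t 7.22 rail x,y,z mm [ -63.5 -138.8  155.9] F rail [-0.   1.1  0.3] shift cm [ 2.87 -3.63  6.81] turn [-0.2 -0.  -0.2]
carr 460 [-38.73395085 -70.52734362  63.0441682 ] [37.60630355  1.23618476 68.99323692]
chip 162 [ 10.66488953 -13.85354851 118.99112455]
ball 122 [-109.76136092  -79.15546182   91.96699097] [-75.23552583 -57.14931354 113.20208644] [-94.26169727 -64.74579854 105.75774268]
0.81 [259.9, 364.9]
```

View pics/s2.png

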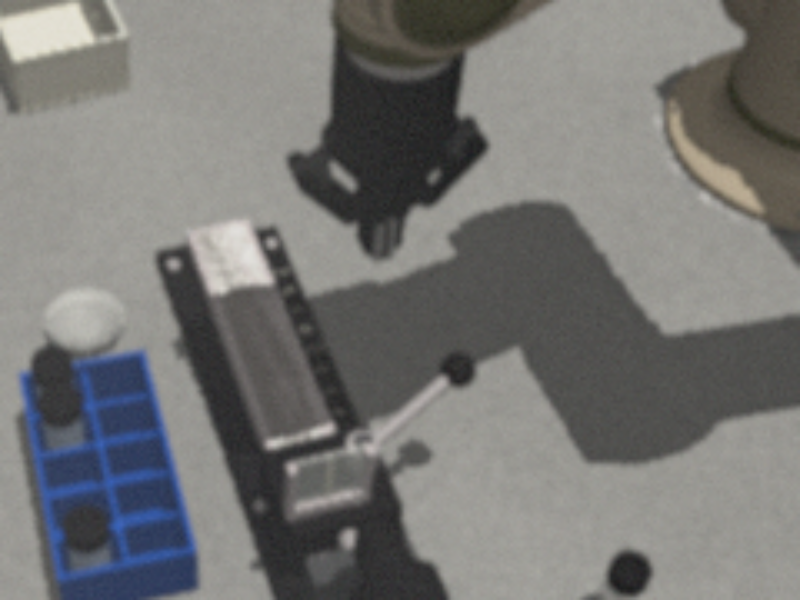

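The crop shows the carriage against the stop, with the lever ball at (458, 368) and clear space behind it. Measured front face is about +1 mm from the stop face, and the ball is at about (−98, −68) mm in rail axes. I lower behind the ball and swing.

jog_arm --pt "1 -3.7 0 0 0 -0.2" --pt "2.5 -3.7 2 0 0 -0.2" --pt "2.8 -3.7 5 0 0 -0.2" --pt "2.8 -3.7 6.8 0 0 -0.2" --pt "2.8 -3.7 6.8 0 0 -0.2" --pt "3.6 -3.7 6.8 0 0 -0.2" --pt "4.2 -3.7 6.8 0 0 -0.2" --pt "4.6 -3.7 6.8 0 0 -0.2"

```text
time_s: 7.98
position: [0.461, 0.0775, 0.0886]
tool_rot: [[0.27, 0.963, 0.002], [0.963, -0.27, -0.0], [0.0, 0.002, -1.0]]
ft_force: [-2.9, -2.5, 0.9]
grip_width: -0.0002
gripper_force: 1.6
```

jog_arm --pt "0.3 0 0 0 0 0" --pt "0.6 0 0 0 0 0" --pt "0.9 0 0 0 0 0" --pt "1.2 0 0 0 0 0" --pt "1.5 0 0 0 0 0"

```text
time_s: 8.4
position: [0.464, 0.0915, 0.0877]
tool_rot: [[0.27, 0.963, 0.0], [0.963, -0.27, -0.0], [0.0, 0.0, -1.0]]
ft_force: [-1.7, -1.5, 0.3]
grip_width: -0.0001
gripper_force: 1.0
```

```bash
python3 -c "
from h import *
go(-.098,-.018,.088)"
```

```text
t 8.4 rail x,y,z mm [-93.9 -77.7  87.7] F rail [-1.3 -1.9  0.3] shift cm [ 5.97 -0.41 -0.03] turn [ 0. -0.  0.]
```

jog_arm --pt "0.3 -0.2 0 0 0 0" --pt "0.7 -0.4 0 0 0 0" --pt "1.1 -0.4 0 0 0 0" --pt "1.5 -0.4 0 0 0 0" --pt "1.9 -0.4 0 0 0 0" --pt "2.3 -0.4 0 0 0 0" --pt "2.7 -0.3 0 0 0 0" --pt "3.1 -0.2 0 0 0 0"

```text
time_s: 9.07
position: [0.4703, 0.1221, 0.0874]
tool_rot: [[0.27, 0.963, -0.0], [0.963, -0.27, 0.0], [-0.0, -0.0, -1.0]]
ft_force: [-1.9, -1.6, 0.1]
grip_width: 0.0
gripper_force: 1.1
```

jog_arm --pt "0.3 0 0 0 0 0" --pt "0.6 0.1 0 0 0 0" --pt "0.9 0.2 0 0 0 0" --pt "1.2 0.3 0 0 0 0" --pt "1.5 0.4 0 0 0 0" --pt "1.8 0.5 0 0 0 0"

```text
time_s: 9.57
position: [0.4801, 0.1379, 0.0875]
tool_rot: [[0.27, 0.963, -0.0], [0.963, -0.27, -0.0], [-0.0, -0.0, -1.0]]
ft_force: [-3.1, -3.0, 0.9]
grip_width: 0.0004
gripper_force: 1.2
```

```bash
python3 -c "
from h import *
go(-.088,-.018,.088)"
```

```text
t 9.57 rail x,y,z mm [-90.9 -28.7  87.5] F rail [-2.2 -3.7  0.9] shift cm [ 1.06  0.29 -0.05] turn [-0.  0.  0.]
```

jog_arm --pt "0.2 0.1 0 0 0 0" --pt "0.4 0.1 0 0 0 0" --pt "0.6 0.2 0 0 0 0" --pt "0.8 0.2 0 0 0 0"

```text
time_s: 9.9
position: [0.4847, 0.1447, 0.0876]
tool_rot: [[0.27, 0.963, 0.001], [0.963, -0.27, -0.0], [-0.0, 0.001, -1.0]]
ft_force: [0.8, -4.9, -0.7]
grip_width: 0.0001
gripper_force: 2.1
```

jog_arm --pt "0.1 0 0 0 0 0" --pt "0.2 0 0 0 0 0" --pt "0.3 0 0 0 0 0"

```text
time_s: 10.15
position: [0.4856, 0.1474, 0.0876]
tool_rot: [[0.27, 0.963, 0.002], [0.963, -0.27, -0.001], [-0.0, 0.002, -1.0]]
ft_force: [3.0, -6.4, -1.0]
grip_width: 0.0002
gripper_force: 2.8
```

```bash
python3 -c "
from h import *
go(-.088,-.018,.088)"
```

```text
t 10.15 rail x,y,z mm [-88.3 -18.   87.6] F rail [ 4.6 -5.4 -1. ] shift cm [ 0.    0.03 -0.04] turn [0.1 0.  0. ]
```

jog_arm --pt "0.1 0 0 0 0 0" --pt "0.15 0 0 0 0 0"

```text
time_s: 10.32
position: [0.486, 0.1487, 0.0877]
tool_rot: [[0.27, 0.963, 0.002], [0.963, -0.27, -0.001], [-0.001, 0.002, -1.0]]
ft_force: [1.8, -8.0, 0.1]
grip_width: -0.0005
gripper_force: 4.1
```

jog_arm --pt "0.1 0.05 0 0 0 0" --pt "0.15 0.05 0 0 0 0"

```text
time_s: 10.48
position: [0.4862, 0.149, 0.0876]
tool_rot: [[0.27, 0.963, -0.001], [0.963, -0.27, -0.003], [-0.003, 0.0, -1.0]]
ft_force: [-1.8, -15.3, 1.1]
grip_width: 0.0
gripper_force: 7.7
```

```bash
python3 -c "
from h import *
go(-.088,-.018,.088)"
```

```text
t 10.48 rail x,y,z mm [-88.1 -16.3  87.6] F rail [  2.4 -15.2   1.1] shift cm [-0.17  0.01 -0.04] turn [0.  0.2 0. ]
```

Hard end reached: 15 N with almost no motion. I retreat straight back and up, then check.

jog_arm --pt "-0.5 0 0 0 0 0" --pt "-2 0 0 0 0 0" --pt "-4 -0.5 0 0 0 0" --pt "-5 -1 -3 0 0 0" --pt "-6 -2 -7 0 0 0" --pt "-9 -4 -10 0 0 0" --pt "-12 -6 -10 0 0 0" --pt "-12 -6 -10 0 0 0"

```text
time_s: 11.15
position: [0.3927, 0.0496, 0.189]
tool_rot: [[0.272, 0.962, 0.002], [0.962, -0.272, -0.0], [0.0, 0.002, -1.0]]
ft_force: [-0.1, 0.5, 0.2]
grip_width: 0.0001
gripper_force: 0.0
```

```bash
python3 - <<'E'
from h import *
go(-.1,-.11,.088)
im,f=cam('scene'); cv2.imwrite('pics/s3.png',cv2.resize(im['frame'][140:380,200:520,::-1],(800,600)))
P=pts(im,f,np.ones((480,640),bool)); D=P-STOP
R=np.stack([D@X,D@U,P[:,2]],1)*1e3
m=(abs(R[:,2]-66)<3)&(abs(R[:,0])<45)&(R[:,1]>-110)&(R[:,1]<10); print('carr',m.sum(),R[m].min(0),R[m].max(0))
m=(R[:,2]>91)&(R[:,2]<116)&(R[:,0]<-65)&(R[:,0]>-125)&(R[:,1]>-95)&(R[:,1]<50); print('ball',m.sum(),R[m].min(0),R[m].max(0),np.median(R[m],0))
for t in ('vial','cap','rack','dish','tipbox','driver'):
    for r in env.regions_of('scene',t)[:1]: print(t,np.round(np.median(pts(im,f,r['pixels']),0),3))
E
```

```text
t 11.15 rail x,y,z mm [-151.2 -137.3  189. ] F rail [-0.3  0.5  0.2] shift cm [ 2.74  5.1  10.11] turn [ 0.1 -0.  -0.1]
carr 451 [-38.48798439 -70.65602275  63.03932824] [37.36201921  1.40659048 68.89602305]
ball 139 [-99.68133565 -12.2383811   91.40715503] [-65.33321682  17.83242329 113.72335357] [-82.48644125   6.12289292 105.04902604]
vial [0.449 0.265 0.05 ]
cap [0.506 0.32  0.015]
rack [0.682 0.011 0.038]
dish [ 0.616 -0.143  0.008]
tipbox [ 0.486 -0.448  0.027]
driver [0.274 0.417 0.02 ]
```

View pics/s3.png

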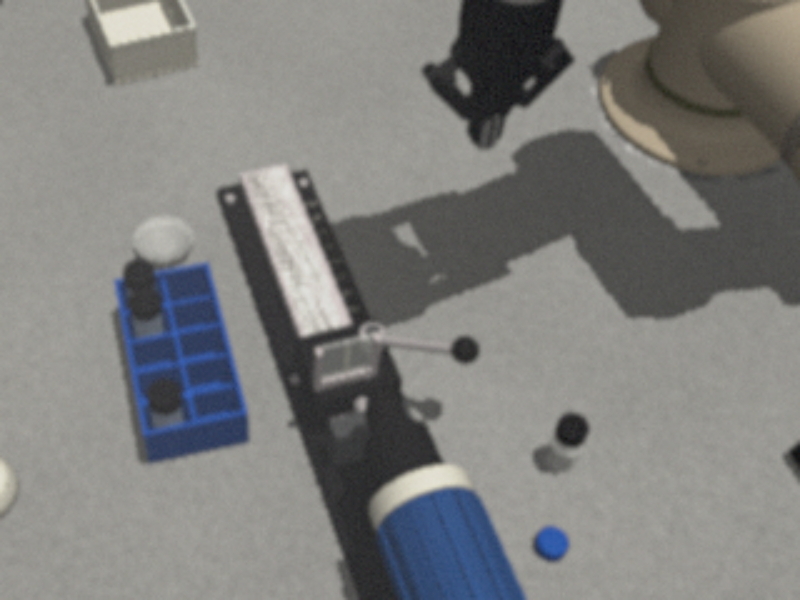

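The picture shows the carriage against the stop at (355, 370) and the ball swung over to (463, 349). Measured ball centre is about (−88, +6) mm, which matches the tight end. The bystanders haven't moved and the gripper is clear.

```bash
python3 -c "
from rig import env
print(env.close_job())"
```

```text
the job is handed in; nothing more can be done
None
```

The carriage is against the stop pin with its clamp lever swung to the tight end, no bench item moved, and the job was handed in with the arm clear at about 11 s on the robot's clock.

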